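Set up and load the lemon slicer

ROBOT

A 6-joint arm with a two-finger parallel gripper is mounted at the origin on a cart in front of the work surface, level with it; the furniture and walls round the work are solid. World frame = base frame: x ahead of the robot, y to its left, z up, the work surface at z = 0. Lengths are in mm, angles in degrees, forces in N, time in s.
With the tool pointing down it reaches from about 250 to 725 mm from the base axis. Payload 9.7 kg.
Tool frame: the origin (TCP) lies midway between the tips of the shut fingers; the grasp point (between the pads) lies 19 mm behind it; z points along the fingers, y is the line along which they close (so a half turn about z gives the same grasp; the last joint's range is limited). The gripper opens to 85 mm and grips with 20 to 120 N. Pads are 22 mm wide; open, the fingers measure 114 mm over their backs; the gripper's body (76 mm by 85 mm) begins 54 mm behind the grasp point. The pads swing forward as they close: fully open they stand 13 mm farther back than shut.
Start: joints at [-77.12, 4.979, 10.078, 95.1, 0, 90], TCP at [122.599, -536.159, 231.284] pointing down, gripper open.
Joint ranges: [-179.16, 179.16], [-48.56, 103.87], [-65.8, 70.77], [-126.05, 130.52], [-82.76, 87.17], [-180, 180]. Speed limits (degrees/s): [127.2, 127.2, 147.25, 180, 180, 180].

INTERFACE

Orientations are given as [roll, pitch, yaw] about the fixed x, y, z axes, in that order (R = Rz(yaw) Ry(pitch) Rx(roll)).
In Python, from cell import arm gives the robot as it stands.
- The arm moves only by the shell command python3 nudge.py 'ROWS'. ROWS is 1 to 8 rows, parted by semicolons, with the numbers parted by commas; each row has 7 numbers: the opening from 0.0 (shut) to 1.0 (fully open), then dx, dy, dz in shares of the most that a row can go, 1 being 50 mm, then a rotation vector rx, ry, rz in fractions of the full range, 1 being 360 degrees; each row shifts and turns the commanded pose from where the row before left it, along the tool's axes as they then stand; what a row does not reach is not made up. A row lasts 1/10 s, in which the tool goes at most 50 mm and 8.59 degrees, less where a joint would pass 70% of its speed; a pose out of reach is approached as far as the arm can. The fingers move at their own pace and stop on an object; the grip force is fixed at half the most. Time passes only in rows, so rows that do not move let the fingers close. It prints the time, the measured TCP pose, the force, the opening and the grip force at its end. A shift or turn number past 1, either way, is cut back to 1. Input that does not fit is refused with a message, and nothing moves.
- arm.get_state(): the state, without advancing time (a new reading comes with each control period).
- arm.capture(name): name is "scene" or "top" or "wrist"; returns the picture (400x640x3 uint8, blue, green, red); there is no depth.
- arm.get_calibration(name): a dict with "vfov" (degrees; the focal length in pixels is half the picture's height over the tangent of half this angle, whatever the lens; pixels are square), "cx", "cy" (the principal point, pixels), "cam_to_world" (4x4, takes a point from camera to world coordinates); the wrist camera has in their place "mount" (4x4, takes a point from camera to tool coordinates, whose origin is the TCP and whose axes are the flange's). Camera axes: x right, y down, z forward; pixel columns grow to the right and rows downward; lengths in mm; the calibration is good to about 2 mm. A picture is of the moment at which its call begins: read the wrist's pose just before it. get_calibration takes no time and is no camera call.
- arm.hand_in(): hands the job in; it is judged then, once.
The state is a dict: "t": time; "joints": joint angles; "dq": joint speeds; "effort": joint torques, N m; "position": TCP position; "eef_rot": TCP orientation; "force": force on the tool from outside, world axes, zero at the start; "moment": the same for the moment, N m; "width": opening from 0.0 (shut) to 1.0 (fully open); "grip_force": force on a finger pad.
Only numpy, scipy, OpenCV 4.12 (cv2) and the standard library are available. Lean on these libraries where they do the work, as an engineer would, in place of code of your own. Each camera call takes 0.05 s, during which the arm holds its last target. There are 200 camera calls.

TASK

Set up the lemon slicer: lift the blade plate with the orange rim up out of the bamboo drying rack, lower it fully into the slots at the end of the slicer's trough, swing the keeper bar shut over it and push the red-headed pin from the rack down through fork and bar until its collar seats. Only with the pin home load the lemons: tip the green tray so that its lemons slide off its open end into the trough, set the tray back down flat on the worktop, and add any lemon that lies on the worktop, so that all of them end up in the trough. Leave the blue-rimmed plate in the rack and do not disturb the mug and the pepper mill.

Things in the scene. Friction and masses are not known exactly. Their poses are not given: they have to be found in the camera images.
- slicer: Lemon slicer, fixed: white base, aluminium trough open on top, walls to z = 105; pusher with a black knob fixed at the -y end (to y = -188). Origin: centre of its underside. Own axes: x across the trough, away from the robot; +y along it to the plate slots. There two white guide posts, 126 apart, z to 133, hold the plate; the bar's pivot stands beyond the +x one, the dark fork before the -x one.
- trough (a point): Middle of the trough's floor: slicer axes, 30 above the worktop. The clear floor runs x -64 to +64, y -102 to +115 from here.
- slot (a point): Where the middle of the blade plate's underside rests when it is fully in: at slicer (0, 118, 30), slicer axes. Slots 9 wide (y) for the 6 thick plate, 145 long (x) for the 140 wide plate, the lead-in about 10 wider; the seated plate stands with its top edge at z = 140, its width along slicer x.
- keeper_bar (a joint): Steel keeper bar on a vertical pivot at slicer (98, 118). 0 = shut (a stop): it points to slicer -x over the plate slots (z 147 to 161, 22 wide), its holed lug in the fork. It grows to 1.75 rad as the bar swings, anticlockwise from above, back over the trough to point to slicer -y, leaving the slots free. Stays where it is left; light friction, about 1 N at the stud.
- bar_pivot (a point): Point on the bar's pivot axis at the height of the bar's top (z = 161), slicer axes.
- bar_stud (a point): Top of the red stud (16 mm thick, 30 high) that stands on the keeper bar, 120 from the pivot axis; its top is 191 above the worktop. Push it sideways, or hold it from above, to swing the bar. Axes of the bar.
- fork_top (a point): Centre of the hole mouth on the fork's upper ear, at slicer (-98, 118), 174.5 above the worktop; slicer axes. Ears 44 x 44, 11 thick; a gap of 19 between them takes the bar's lug (14); the lower ear's underside is at z = 133.5, free below. Holes 17 wide, in line when the bar is shut. The fork's web is on its +y side.
- pin: Headed steel pin, 101 long, 100 g. Origin: its lower tip; +z along the pin to the head. Shank 14 thick and 62 long with a tapered nose (7 at the tip, over 12); collar 30 wide, from 62 to 67; round red grip 26 wide from 67 to 101. At the start it stands in the hole of the rack's socket block with the collar on the block.
- pin_collar (a point): Middle of the underside of the pin's collar (62 above the tip); seated it meets fork_top.
- rack: Bamboo drying rack, fixed: origin at the centre of its underside; two slots between pairs of dowels (dowel tops z = 68) at rack y = -40 and +40, the plates stand on rails (z = 18) with their width along rack x. Socket block (46 square, 68 high) at rack (-110, 0) with the pin. It is not to be moved.
- plate_orange: Blade plate with an orange rim (nine steel blades), 140 wide (its x), 6 thick (its y), 110 high (z), 220 g. Origin: middle of its underside. Stands upright in one of the rack's slots, underside at z = 18, top edge at z = 128; either face may go either way round in the slicer.
- plate_blue: The other blade plate, blue rim and five blades, same size and origin; stays in its slot of the rack (which slot is whose varies).
- tray: Green tray, 200 long (its x) x 132 wide (y), rim 35 high on three sides, open at the -x end with a low ramp (11 high; floor 5); 300 g. Origin: centre of its underside. One to three lemons lie in it; they stay in while it is carried level or with the open end a little up, and roll off that end when it is tipped about 45 degrees.
- tray_grip (a point): Centre of the tray's wooden bridge handle, 113 above its underside: a square bar 18 x 18 across the tray (along its y, 124 between the posts), to be held from above with the fingers fore and aft (along the tray's x). The underside of the bar is 99 above the tray's floor.
- tray_lip (a point): Middle of the upper edge of the tray's open pouring end, at tray (-100, 0, 11), tray axes.
- lemon_1_mid (a point): Centre of lemon 1: a yellow lemon 78 long (its x) and 55 thick, 108 g. Starts in the tray; may be absent.
- lemon_2_mid (a point): Centre of lemon 2: a yellow lemon 78 long (its x) and 55 thick, 108 g. Starts in the tray; may be absent.
- lemon_3_mid (a point): Centre of lemon 3: a yellow lemon 78 long (its x) and 55 thick, 108 g. Starts in the tray; may be absent.
- lemon_4_mid (a point): Centre of lemon 4: a yellow lemon 78 long (its x) and 55 thick, 108 g. Starts lying on the worktop, in front, to the right of the slicer; may be absent.
- lemon_5_mid (a point): Centre of lemon 5: a yellow lemon 78 long (its x) and 55 thick, 108 g. Starts lying on the worktop, in front, to the right of the slicer; may be absent.
- mug: White mug with a pattern and a handle, 88 x 119 x 99 high, behind the slicer to the left; a bystander. Origin: its underside.
- mill: Wooden pepper mill, 58 across, 170 high, behind the rack; a bystander. Origin: centre of its underside.

How it is judged (in metres and radians):
On the way, in this order (a step that is already met when the one before it is completed fails the run):
1. the orange plate is fully down in the slicer's slots, upright (x of plate_orange in the frame of slot between -0.006 and 0.006 m and y of plate_orange in the frame of slot between -0.004 and 0.004 m and z of plate_orange in the frame of slot below 0.005 m and angle between plate_orange's own z axis and vertical below 0.08 rad), for 0.2 s.
2. the keeper bar is swung shut over the seated plate (all of step 1 and value of joint keeper_bar below 0.04 rad), for 0.2 s.
3. the pin is through fork and bar with its collar seated on the fork (all of step 2 and distance between pin_collar and fork_top below 0.005 m and angle between pin's own z axis and vertical below 0.08 rad), for 0.2 s.
4. the tray is tipped (30 degrees or more) with its open end over the trough (angle between tray's own z axis and vertical above 0.52 rad and horizontal distance between tray_lip and trough below 0.11 m and height (world z) of tray_lip below 0.25 m), for 0.2 s.
At the end, for the whole second after the job is handed in: Orange plate fully in its slots (within 6 mm along, 4 across, 5 deep), bar shut (< 0.04 rad), pin upright, collar within 5 mm of the fork hole; every lemon centre inside the trough (< 85 mm above its floor); tray released, level on the worktop; blue plate within 20 mm of its place (all of step 3 and x of lemon_1_mid in the frame of trough between -0.07 and 0.07 m and y of lemon_1_mid in the frame of trough between -0.11 and 0.118 m and z of each of lemon_1_mid, lemon_2_mid, lemon_3_mid, lemon_4_mid, lemon_5_mid in the frame of trough below 0.085 m and x of lemon_2_mid in the frame of trough between -0.07 and 0.07 m and y of lemon_2_mid in the frame of trough between -0.11 and 0.118 m and x of lemon_3_mid in the frame of trough between -0.07 and 0.07 m and y of lemon_3_mid in the frame of trough between -0.11 and 0.118 m and x of lemon_4_mid in the frame of trough between -0.07 and 0.07 m and y of lemon_4_mid in the frame of trough between -0.11 and 0.118 m and x of lemon_5_mid in the frame of trough between -0.07 and 0.07 m and y of lemon_5_mid in the frame of trough between -0.11 and 0.118 m and height (world z) of tray between -0.005 and 0.008 m and angle between tray's own z axis and vertical below 0.06 rad and linear speed of tray below 0.02 m/s and distance of plate_blue from where it was at the start of the episode below 0.02 m and angle between plate_blue's own z axis and vertical below 0.12 rad); the robot touches nothing.
It fails at once if a lemon is in the trough before the pin is home (distance between pin_collar and fork_top above 0.02 m and ((x of lemon_1_mid in the frame of trough between -0.07 and 0.07 m and y of lemon_1_mid in the frame of trough between -0.11 and 0.118 m and z of lemon_1_mid in the frame of trough below 0.06 m) or (x of lemon_2_mid in the frame of trough between -0.07 and 0.07 m and y of lemon_2_mid in the frame of trough between -0.11 and 0.118 m and z of lemon_2_mid in the frame of trough below 0.06 m) or (x of lemon_3_mid in the frame of trough between -0.07 and 0.07 m and y of lemon_3_mid in the frame of trough between -0.11 and 0.118 m and z of lemon_3_mid in the frame of trough below 0.06 m) or (x of lemon_4_mid in the frame of trough between -0.07 and 0.07 m and y of lemon_4_mid in the frame of trough between -0.11 and 0.118 m and z of lemon_4_mid in the frame of trough below 0.06 m) or (x of lemon_5_mid in the frame of trough between -0.07 and 0.07 m and y of lemon_5_mid in the frame of trough between -0.11 and 0.118 m and z of lemon_5_mid in the frame of trough below 0.06 m))).
It fails at once if the blue plate is disturbed (moved over 30 mm) (distance of plate_blue from where it was at the start of the episode above 0.03 m).
It fails at once if the mug or the pepper mill is disturbed (moved over 30 mm) (distance of any of mug, mill from where it was at the start of the episode above 0.03 m).
It fails at once if a lemon is dropped to the floor (height (world z) of any of lemon_1_mid, lemon_2_mid, lemon_3_mid, lemon_4_mid, lemon_5_mid below -0.1 m).
Of lemon_1, lemon_2, lemon_3, lemon_4, lemon_5 only 3 to 5 are there at a start; the rules pass over those that are not, and their reading is None.
At some moment in a run one of tray, lemon_4, lemon_5 may be knocked a few centimetres aside while the robot is not near it.
It also fails if it takes over 200 s, if anything falls off the work surface, if the arm or the gripper's body presses on something with over 40 N, if the wrist force passes 120 N, or if a joint passes its speed limit or range.

## Working session

There is one attempt and no reset: what is moved stays moved. The work goes in short steps, Python scripts to look and compute and a shell command to move; the robot and the scene stay as the last step left them, time stands still between calls to the robot, and variables do not carry over. Pictures are saved under pics/ and viewed, at most 14 in all, crops included, and the job is handed in when it is done.

```bash
ls; mkdir -p pics; python3 - <<'E'
from cell import arm
import cv2
for n in ("scene","top"):
    im=arm.capture(n); cv2.imwrite(f"pics/{n}0.png",im); c=arm.get_calibration(n); print(n,c)
print(arm.get_calibration("wrist")); print(arm.get_state())
E
```

```text
cell.py
nudge.py
pics
scene {'vfov': 44.071262028150606, 'cx': 318.91107159199976, 'cy': 205.82802421560277, 'cam_to_world': array([[-5.85761890e-01, -5.01651916e-01,  6.36575497e-01,
        -2.70545780e+02],
       [-8.10483090e-01,  3.62161236e-01, -4.60387228e-01,
         6.09847282e+02],
       [ 4.11166243e-04, -7.85610969e-01, -6.18720645e-01,
         9.30617320e+02],
       [ 0.00000000e+00,  0.00000000e+00,  0.00000000e+00,
         1.00000000e+00]])}
top {'vfov': 56.22570784329253, 'cx': 316.1041235909006, 'cy': 199.7283948172958, 'cam_to_world': array([[-8.47398329e-03, -9.92431793e-01,  1.22504398e-01,
         4.59968549e+02],
       [-9.99962821e-01,  8.60568572e-03,  5.46003840e-04,
         1.87529897e+01],
       [-1.59610592e-03, -1.22495216e-01, -9.92467820e-01,
         1.10594916e+03],
       [ 0.00000000e+00,  0.00000000e+00,  0.00000000e+00,
         1.00000000e+00]])}
{'vfov': 69.84222549043582, 'cx': 315.1238601105491, 'cy': 193.8221780887033, 'mount': array([[-1.13824160e-03, -9.65326506e-01, -2.61042986e-01,
         6.57580939e+01],
       [ 9.99998749e-
[... 202 characters left out ...]
e+00,
         1.00000000e+00]])}
{'t': 0.1, 'joints': array([-7.71178556e+01,  5.00899530e+00,  1.00385639e+01,  9.50970040e+01,
        2.12970460e-04,  9.00008312e+01]), 'dq': array([-0.03214723, -0.04557838,  0.05205131,  0.09248042, -0.04336917,
        0.04471873]), 'effort': array([ 8.87504120e-04, -5.21558619e+01,  4.65655267e+01,  1.58538896e-02,
       -1.49598759e-05,  5.84231032e-06]), 'position': array([ 122.57961955, -535.9734719 ,  230.64004799]), 'eef_rot': array([-1.79932565e+02, -2.11991985e-04,  1.28813129e+01]), 'force': array([-0.09417621, -0.5060273 , -0.31486089]), 'moment': array([ 0.01486612,  0.03931428, -0.00425925]), 'grip_force': 0.0, 'width': 0.9969951335021899}
```

View pics/scene0.png

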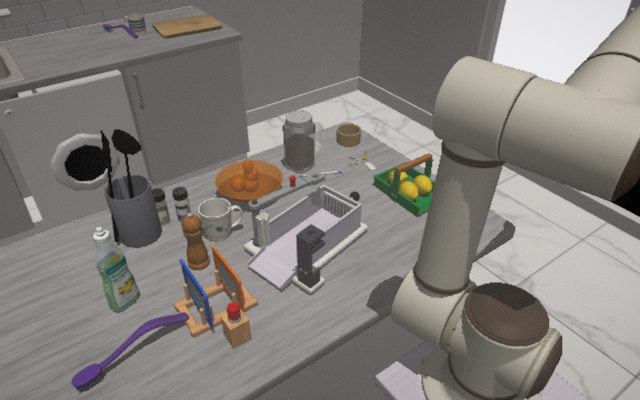

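View pics/top0.png

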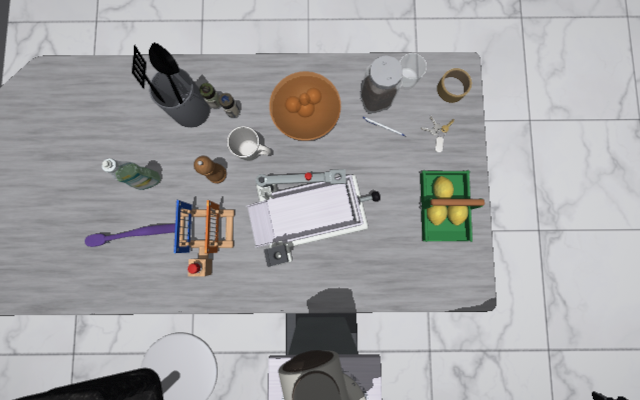

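Scene: the rack is at left, with the blue plate near pixel (190,290), the orange one at (228,275) and the pin at (234,312). The slicer is in the middle with the bar open at the back. The tray is at right with 3 lemons, and no loose lemons are visible. I'll take enlarged crops next.

```bash
cat > h.py <<'E'
import numpy as np, cv2
from cell import arm
from scipy.spatial.transform import Rotation as Ro
def cal(n,st=None):
    c=arm.get_calibration(n); f=200/np.tan(np.radians(c['vfov']/2))
    if n=='wrist':
        T=np.eye(4);T[:3,:3]=Ro.from_euler('xyz',st['eef_rot'],degrees=True).as_matrix();T[:3,3]=st['position']; M=T@c['mount']
    else: M=c['cam_to_world']
    return f,c['cx'],c['cy'],M
def ray(k,u,v):
    f,cx,cy,M=k; d=M[:3,:3]@np.array([(u-cx)/f,(v-cy)/f,1]); return M[:3,3],d/np.linalg.norm(d)
def atz(k,u,v,z):
    o,d=ray(k,u,v); return o+d*(z-o[2])/d[2]
def tri(*obs):
    A=np.zeros((3,3));b=np.zeros(3);L=[]
    for k,u,v in obs:
        o,d=ray(k,u,v);P=np.eye(3)-np.outer(d,d);A+=P;b+=P@o;L.append((o,P))
    x=np.linalg.solve(A,b); return x.round(1),[round(float(np.linalg.norm(P@(x-o))),1) for o,P in L]
def proj(k,p):
    f,cx,cy,M=k;q=M[:3,:3].T@(np.array(p)-M[:3,3]);return (f*q[0]/q[2]+cx).round(1),(f*q[1]/q[2]+cy).round(1)
def rel(st,target,rot=None):
    "displacement in tool axes to target TCP; rotation vector to R target"
    R=Ro.from_euler('xyz',st['eef_rot'],degrees=True)
    print('d tool',R.inv().apply(np.array(target)-st['position']).round(1))
    if rot is not None: print('rotvec',(R.inv()*Ro.from_euler('xyz',rot,degrees=True)).as_rotvec(degrees=True).round(1))
E
python3 - <<'E'
import cv2
a=cv2.imread('pics/top0.png');b=cv2.imread('pics/scene0.png')
cv2.imwrite('pics/topc.png',cv2.resize(a[155:280,165:385],None,fx=3.6,fy=3.6,interpolation=cv2.INTER_CUBIC))
cv2.imwrite('pics/scenec.png',cv2.resize(b[170:350,170:380],None,fx=3.3,fy=3.3,interpolation=cv2.INTER_CUBIC))
E
```

```text
(no output)
```

View pics/topc.png

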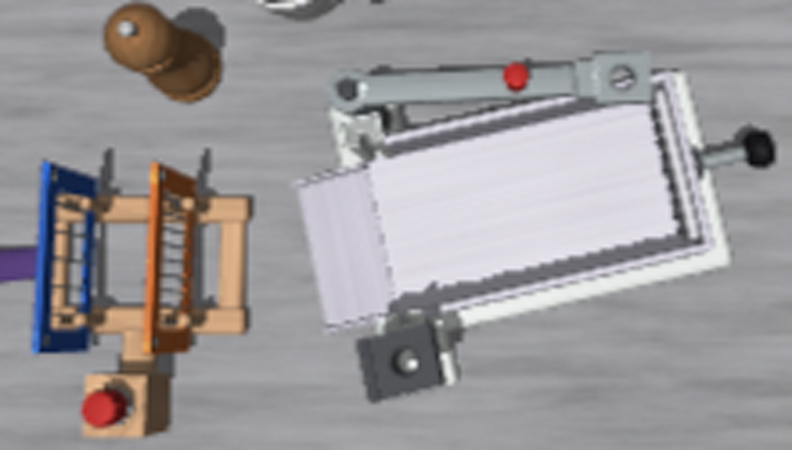

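View pics/scenec.png

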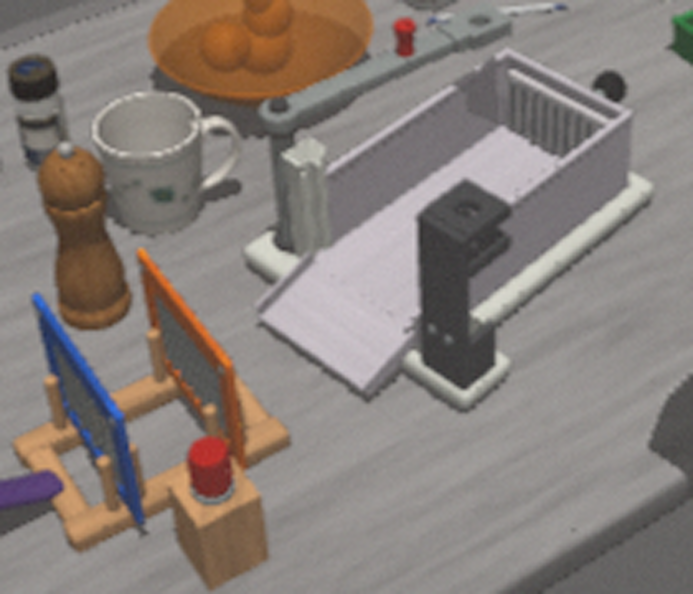

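```bash
python3 - <<'E'
from h import *
T=cal('top');S=cal('scene')
P={'pivot':((347,88),(278,106)),'fork':((407,362),(468,208)),'stud':((516,74),(405,22)),
'orFar':((154,163),(142,252)),'orNear':((149,350),(238,372)),'blFar':((45,161),(38,298)),'blNear':((37,350),(130,488)),'pin':((100,407),(210,447))}
for n,(a,b) in P.items():
    print(n,tri((T,a[0]/3.6+165,a[1]/3.6+155),(S,b[0]/3.3+170,b[1]/3.3+170)))
for n,u,v,z in [('bar_end',622,76,161),('knob',760,147,60)]: print(n,atz(T,u/3.6+165,v/3.6+155,z))
# tray
for n,u,v,z in [('l1',443,187,32),('l2',437,214,32),('l3',458,213,32),('hL',432,202,122),('hR',484,203,122),('c1',420,172,35),('c2',468,170,35),('c3',424,240,35),('c4',472,241,35)]: print(n,atz(T,u,v,z).round())
E
```

```text
pivot (array([631. , 159.9, 159.3]), [0.9, 0.9])
fork (array([438.1, 115.8, 169.7]), [1.5, 1.5])
stud (array([634.9,  38.9, 186.7]), [0.9, 0.9])
orFar (array([582.3, 306. , 122.5]), [0.2, 0.2])
orNear (array([444.8, 305.9, 116.5]), [2.2, 2.2])
blFar (array([584.4, 386.4, 120.8]), [0.7, 0.7])
blNear (array([441.7, 400.5,  68.6]), [7.8, 7.8])
pin (array([405.2, 346.5, 104.9]), [0.6, 0.6])
bar_end [637.1144597  -36.79189717 161.        ]
knob [ 598.66737906 -149.86057462   60.        ]
l1 [ 627. -349.   32.]
l2 [ 548. -328.   32.]
l3 [ 551. -388.   32.]
hL [ 573. -287.  122.]
hR [ 569. -424.  122.]
c1 [ 671. -283.   35.]
c2 [ 675. -423.   35.]
c3 [ 474. -286.   35.]
c4 [ 470. -423.   35.]
```

The rows are not in the units I measure in: shifts go in shares of 50 mm and turns go in shares of 360 degrees. I convert before sending: -50 mm is -1, -37 mm is -0.74.

```bash
python3 nudge.py '1,0,0,-1,0,0,0;1,0,0,-1,0,0,0;1,0.6,-0.74,0,0,0,0;1,0.6,-0.74,0,0,0,0;1,0.6,-0.74,0,0,0,0;1,0.6,-0.74,0,0,0,0;1,0.6,-0.74,0,0,0,0;1,0.6,-0.74,0,0,0,0'; python3 nudge.py '1,0.6,-0.74,0,0,0,0;1,0.6,-0.74,0,0,0,0;1,0.6,-0.74,0,0,0,0;1,0.6,-0.74,0,0,0,0;1,0.6,-0.74,0,0,0,0;1,0.6,-0.74,0,0,0,0;1,0.6,-0.74,0,0,0,0;1,0.6,-0.74,0,0,0,0'; python3 nudge.py '1,0.6,-0.74,0,0,0,0;1,0.6,-0.74,0,0,0,0;1,0.6,-0.74,0,0,0,0;1,0.6,-0.74,0,0,0,0;1,0,0,0,0,0,0;1,0,0,0,0,0,0'
python3 - <<'E'
from h import *
s=arm.get_state(); im=arm.capture('wrist'); cv2.imwrite('pics/w1.png',im); np.save('w1.npy',s,allow_pickle=True); print(s['position'],s['eef_rot'],s['joints'])
E
```

```text
t: 0.9
position: [248.8, -277.9, 331.0]
eef_rot: [-180.0, -0.0, 12.8]
force: [0.8, 0.0, 0.6]
width: 1.002
grip_force: 0.0
t: 1.7
position: [416.9, 64.6, 331.2]
eef_rot: [180.0, -0.0, 12.9]
force: [1.3, -1.5, -0.1]
width: 1.0
grip_force: 0.0
t: 2.3
position: [513.1, 177.9, 332.1]
eef_rot: [-177.4, 0.2, 17.8]
force: [-0.1, -0.7, 0.4]
width: 0.997
grip_force: 0.0
[513.11735672 177.86765998 332.10136159] [-1.77433754e+02  1.61927117e-01  1.78287906e+01] [ 17.77209107   7.95466454  24.81915149 107.02895522   2.56608434
 179.94324374]
```

View pics/w1.png

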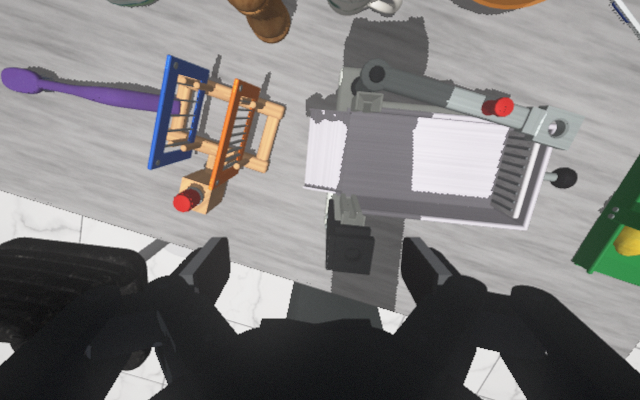

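Wrist view: the pivot is at (373,72), the fork at (350,255), the orange plate's top edge runs (238,83)–(213,183), and the pin head is at (185,202). J6 ran into its limit at 180, so I'll turn the tool half a turn.

Converted, -8.5 degrees / 360 = -0.0236.

```bash
python3 nudge.py '1,0,0,0,0,0,-0.0236;1,0,0,0,0,0,-0.0236;1,0,0,0,0,0,-0.0236;1,0,0,0,0,0,-0.0236;1,0,0,0,0,0,-0.0236;1,0,0,0,0,0,-0.0236;1,0,0,0,0,0,-0.0236;1,0,0,0,0,0,-0.0236'; python3 nudge.py '1,0,0,0,0,0,-0.0236;1,0,0,0,0,0,-0.0236;1,0,0,0,0,0,-0.0236;1,0,0,0,0,0,-0.0236;1,0,0,0,0,0,-0.0236;1,0,0,0,0,0,-0.0236;1,0,0,0,0,0,-0.0236;1,0,0,0,0,0,-0.0236'; python3 nudge.py '1,0,0,0,0,0,-0.0236;1,0,0,0,0,0,-0.0236;1,0,0,0,0,0,-0.0236;1,0,0,0,0,0,0'
python3 - <<'E'
from h import *
s=arm.get_state(); print(s['position'],s['eef_rot'],s['joints']); rel(s,[480,260,330],[180,0,180])
E
```

```text
t: 3.15
position: [512.2, 176.6, 334.2]
eef_rot: [-179.1, -2.4, 86.1]
force: [0.2, -0.4, -0.3]
width: 0.999
grip_force: 0.0
t: 3.95
position: [512.2, 176.6, 334.2]
eef_rot: [178.1, -1.7, 154.1]
force: [0.6, 0.0, -0.7]
width: 0.998
grip_force: 0.0
t: 4.35
position: [512.3, 176.7, 334.2]
eef_rot: [177.5, -0.8, 179.4]
force: [-0.5, 0.0, -0.1]
width: 1.002
grip_force: 0.0
[512.30257554 176.72261563 334.17514956] [177.54513747  -0.76105055 179.38426803] [ 17.68123165   7.67189779  24.74788089 107.02737429   2.56959769
  18.31436031]
d tool [33.1 82.7  8.2]
rotvec [ 2.5 -0.7 -0.6]
```

Converted, 42 mm is 0.84, 41 mm is 0.82, 2.5 degrees / 360 = 0.0069.

```bash
python3 nudge.py '1,0.32,0.82,0.08,0.0069,-0.0019,-0.0017;1,0.34,0.84,0,0,0,0;1,0,0,0,0,0,0;1,0,0,0,0,0,0'
python3 - <<'E'
from h import *
s=arm.get_state(); im=arm.capture('wrist'); cv2.imwrite('pics/w2.png',im); np.save('w2.npy',s,allow_pickle=True); print(s['position'],s['eef_rot'])
E
```

```text
t: 4.75
position: [479.9, 261.2, 331.6]
eef_rot: [-179.9, -0.1, 179.8]
force: [0.1, 0.0, -0.2]
width: 0.998
grip_force: 0.0
[479.87197849 261.16736519 331.63371977] [-1.79945719e+02 -9.69454606e-02  1.79789573e+02]
```

View pics/w2.png

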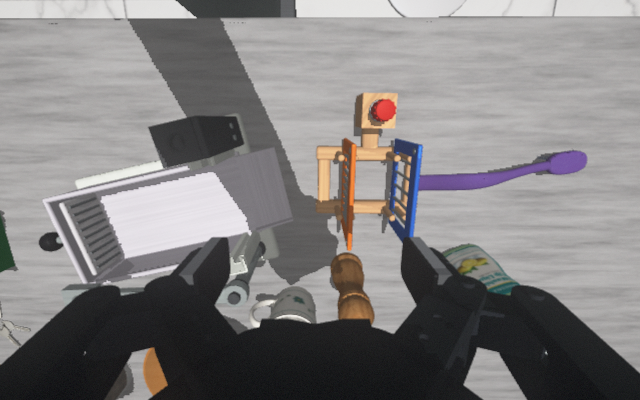

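```bash
python3 - <<'E'
import cv2,numpy as np
a=cv2.imread('pics/w2.png');b=cv2.imread('pics/w1.png')
r=lambda i:cv2.resize(i,None,fx=4,fy=4,interpolation=cv2.INTER_CUBIC)
A=r(a[80:230,310:430][:, :]);  # rack from w2
B=r(b[150:290,310:390]); C=r(b[55:130,340:420])
cv=np.zeros((600,800,3),np.uint8); cv[:600,:480]=A; cv[:,480:]=0; cv[:300,480:800]=C; 
B=cv2.resize(a[105:175,140:220],None,fx=4,fy=4,interpolation=cv2.INTER_CUBIC); cv[300:580,480:800]=cv2.convertScaleAbs(B,alpha=2)
cv2.imwrite('pics/m1.png',cv)
E
```

```text
(no output)
```

View pics/m1.png

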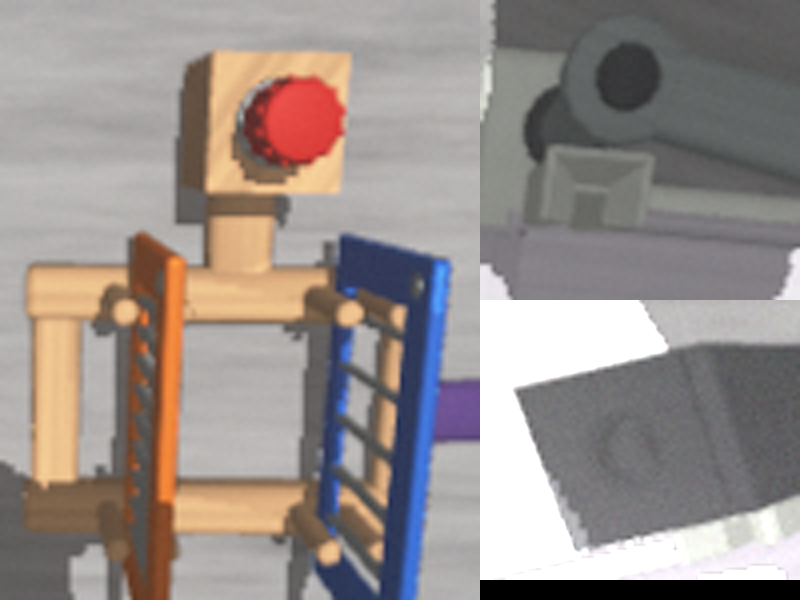

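```bash
python3 - <<'E'
from h import *
T=cal('top');S=cal('scene');W1=cal('wrist',np.load('w1.npy',allow_pickle=True).item());W2=cal('wrist',np.load('w2.npy',allow_pickle=True).item())
t=lambda u,v:(T,u/3.6+165,v/3.6+155); s=lambda u,v:(S,u/3.3+170,v/3.3+170)
D={'pivot161':[t(347,88),s(278,106),(W1,377,74),(W2,234,293)],'fork174':[t(407,362),s(468,208),(W1,352,255),(W2,177,142.5)],
'orNear128':[t(149,350),s(238,372),(W1,213.5,183),(W2,353.3,145)],'orFar128':[t(154,163),s(142,252),(W1,238,82),(W2,350,248)],'pin':[t(100,407),s(210,447),(W1,184,201),(W2,386.8,110.2)],
'stud191':[t(516,74),s(405,22),(W1,505,105)]}
Z={'pivot161':161,'fork174':174.5,'orNear128':128,'orFar128':128,'pin':107,'stud191':191}
for n,o in D.items(): print(n,*tri(*o),[atz(k,u,v,Z[n])[:2].round(1).tolist() for k,u,v in o])
E
```

```text
pivot161 [630.5 159.  158.2] [0.4, 2.3, 1.0, 3.3] [[630.2, 159.0], [629.8, 161.5], [631.0, 159.2], [625.3, 158.4]]
fork174 [438.4 116.2 169.7] [2.1, 1.0, 1.3, 1.0] [[437.3, 114.1], [434.6, 120.0], [440.5, 118.7], [438.9, 117.9]]
orNear128 [447.7 307.2 113.5] [2.2, 4.5, 3.9, 0.5] [[446.2, 304.4], [433.0, 308.7], [456.2, 304.7], [446.7, 305.7]]
orFar128 [582.3 305.7 122.8] [0.4, 0.3, 1.1, 0.9] [[581.7, 304.5], [576.3, 307.9], [581.5, 303.0], [580.7, 305.4]]
pin [406.7 347.4 102.7] [2.1, 1.2, 2.1, 1.9] [[405.0, 345.3], [404.0, 347.6], [411.0, 345.0], [406.6, 348.2]]
stud191 [636.   38.8 185.7] [1.6, 0.5, 1.2] [[633.5, 38.0], [630.4, 42.8], [636.0, 42.0]]
```

Converted, 40 mm is 0.8, 22 mm is 0.44, -0.2 degrees / 360 = -0.0006.

```bash
python3 nudge.py '1,-0.34,0.44,0,0,0,0;1,-0.34,0.44,0,0.0003,0,-0.0006;1,0,0,0.8,0,0,0;0.7,0,0,0.8,0,0,0;0.7,0,0,0.8,0,0,0;0.7,0,0,0.8,0,0,0;0.7,0,0,0,0,0,0;0.7,0,0,0,0,0,0'
python3 - <<'E'
from h import *
s=arm.get_state(); im=arm.capture('wrist'); cv2.imwrite('pics/w3.png',im); np.save('w3.npy',s,allow_pickle=True); print(s['position'],s['eef_rot']); rel(s,[514,305.5,97],[180,0,180])
E
```

```text
t: 5.6
position: [514.6, 303.3, 172.2]
eef_rot: [-179.8, -0.1, 180.0]
force: [-0.2, -0.1, 0.3]
width: 0.696
grip_force: 0.0
[514.57135212 303.28811803 172.18213496] [-1.79834712e+02 -1.36153289e-01  1.79951125e+02]
d tool [ 0.4  2.4 75.2]
rotvec [-0.2 -0.1 -0. ]
```

View pics/w3.png

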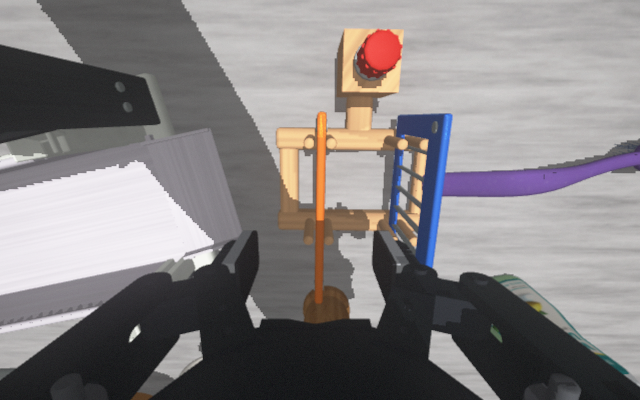

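The plate is edge-on, with its top edge running from (322,114) to (319,302), centred between the fingers. The pin head is at (381,52).

Converted, 25 mm is 0.5, 1.3 mm is 0.026, -0.2 degrees / 360 = -0.0006.

```bash
python3 - <<'E'
from h import *
W=cal('wrist',np.load('w3.npy',allow_pickle=True).item())
print(atz(W,321.5,114,128),atz(W,319,302,128),atz(W,381.5,52,107))
E
python3 nudge.py '0.7,0,0.026,0.5,-0.0006,-0.0003,0;0.7,0,0,0.5,0,0,0;0.7,0,0,0.5,0,0,0;0.7,0,0,0,0,0,0;0.02,0,0,0,0,0,0;0,0,0,0,0,0,0;0,0,0,0,0,0,0;0,0,0,0,0,0,0'; python3 nudge.py '0,0,0,0,0,0,0;0,0,0,0,0,0,0;0,0,0,0,0,0,0'
```

```text
[447.09540139 306.50787135 128.        ] [582.28548278 305.15170118 128.        ] [407.59665369 346.26457378 107.        ]
t: 6.45
position: [514.8, 306.1, 97.7]
eef_rot: [179.9, 0.1, -179.9]
force: [-0.0, 0.1, 3.4]
width: 0.06
grip_force: 58.9
t: 6.75
position: [514.8, 306.1, 97.7]
eef_rot: [179.9, 0.1, -179.9]
force: [-0.2, -0.1, 6.8]
width: 0.059
grip_force: 59.5
```

Converted, -45 mm is -0.9, -42 mm is -0.84, -4 degrees / 360 = -0.0111.

```bash
python3 nudge.py '0,0,0,-0.4,0,0,0;0,0,0,-0.8,0,0,0;0,0,0,-0.9,0,0,0;0,0,0,-0.9,0,0,0;0,0,0,-0.8,0,0,0;0,-0.1,-0.84,0,0,0,0;0,-0.1,-0.84,0,0,0,0;0,-0.1,-0.84,0,0,0,-0.0111'; python3 nudge.py '0,-0.1,-0.84,0,0,0,-0.0125;0,0,0,0,0,0,-0.0117;0,0,0,0,0,0,0;0,0,0,0,0,0,0'
python3 - <<'E'
from h import *
s=arm.get_state(); im=arm.capture('wrist'); cv2.imwrite('pics/w4.png',im); np.save('w4.npy',s,allow_pickle=True); print(s['position'],s['eef_rot']); rel(s,[534.5,137.9,280],[180,0,192.7])
E
```

```text
t: 7.55
position: [529.5, 178.5, 286.1]
eef_rot: [180.0, -0.0, -175.8]
force: [1.0, 0.2, -2.4]
width: 0.062
grip_force: 59.4
t: 7.95
position: [537.4, 138.3, 285.9]
eef_rot: [179.9, -0.0, -167.3]
force: [-0.6, 0.7, -3.0]
width: 0.063
grip_force: 59.6
[537.39536515 138.32777037 285.85524399] [ 1.79940989e+02 -3.85651203e-02 -1.67316856e+02]
d tool [2.9 0.2 5.9]
rotvec [ 0.1 -0.  -0. ]
```

View pics/w4.png

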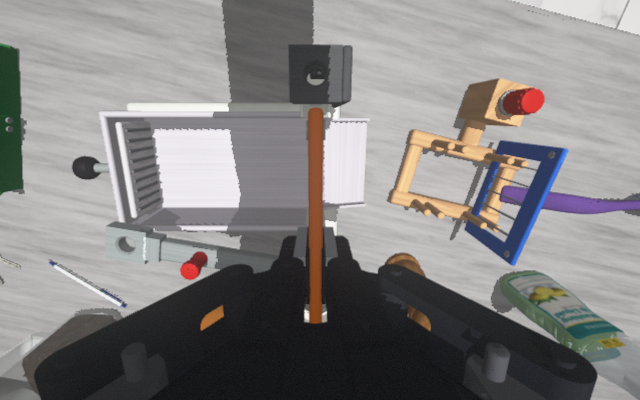

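The fork hole is at (316,76), in line with the plate at u≈316, and the trough edges are parallel to the image rows, so the yaw is right.

```bash
python3 - <<'E'
from h import *
s=np.load('w4.npy',allow_pickle=True).item();W=cal('wrist',s)
print(atz(W,316,76,174.5))
R=Ro.from_euler('xyz',s['eef_rot'],degrees=True)
print('tool rel',R.inv().apply(atz(W,316,76,174.5)-s['position']))
for u,v in [(315.5,110),(315.5,320)]: print('plate top edge rel',R.inv().apply(atz(W,u,v,s['position'][2]+31)-s['position']))
E
```

```text
[441.4973256  116.87353563 174.5       ]
tool rel [9.81935491e+01 9.80517465e-03 1.11421431e+02]
plate top edge rel [ 68.33936328  -0.44947506 -30.95448794]
plate top edge rel [-22.94932933  -0.52222664 -31.01600826]
```

Converted, 25 mm is 0.5, 1.5 mm is 0.03, 0.1 degrees / 360 = 0.0003.

```bash
python3 nudge.py '0,0.03,0.006,0.5,0.0003,0,0;0,0,0,0.5,0,0,0;0,0,0,0.36,0,0,0;0,0,0,0,0,0,0;0,0,0,0.2,0,0,0;0,0,0,0.2,0,0,0;0,0,0,0.2,0,0,0;0,0,0,0,0,0,0'
```

```text
t: 8.8
position: [535.4, 137.9, 186.4]
eef_rot: [-179.9, -0.1, -167.2]
force: [-0.4, 0.8, -2.5]
width: 0.06
grip_force: 59.5
```

```bash
python3 nudge.py '0,0,0,0.3,0,0,0;0,0,0,0.3,0,0,0;0,0,0,0.3,0,0,0;0,0,0,0.3,0,0,0;0,0,0,0.14,0,0,0;0,0,0,0.1,0,0,0;0,0,0,0.06,0,0,0;0,0,0,0.02,0,0,0'
```

```text
t: 9.6
position: [536.0, 137.9, 112.0]
eef_rot: [-179.9, -0.0, -167.2]
force: [0.7, 0.3, -1.0]
width: 0.058
grip_force: 59.6
```

Converted, -20 mm is -0.4, 2 mm is 0.04.

```bash
python3 nudge.py '0,0,0,0.04,0,0,0;0,0,0,0.03,0,0,0;0,0,0,0,0,0,0;0.4,0,0,0,0,0,0;0.4,0,0,0,0,0,0;0.4,0,0,0,0,0,0;0.4,0,0,-0.4,0,0,0;0.4,0,0,0,0,0,0'; python3 nudge.py '0.4,0,0,-0.8,0,0,0;0.4,0,0,-0.9,0,0,0;0.2,0,0,-0.9,0,0,0;0,0,0,0,0,0,0;0,0,0,0,0,0,0'
python3 - <<'E'
from h import *
s=arm.get_state(); im=arm.capture('wrist'); cv2.imwrite('pics/w5.png',im); np.save('w5.npy',s,allow_pickle=True); print(s['position'],s['eef_rot'],s['width'])
E
```

```text
t: 10.4
position: [536.9, 138.2, 130.5]
eef_rot: [-180.0, 0.2, -167.2]
force: [-0.5, 0.6, 0.2]
width: 0.402
grip_force: 0.0
t: 10.9
position: [536.6, 138.2, 258.9]
eef_rot: [-180.0, 0.1, -167.2]
force: [0.7, -1.2, -0.5]
width: 0.001
grip_force: 0.0
[536.57929731 138.21572237 258.92298938] [-1.79951234e+02  9.01355003e-02 -1.67198942e+02] 0.0005131148541218537
```

View pics/w5.png

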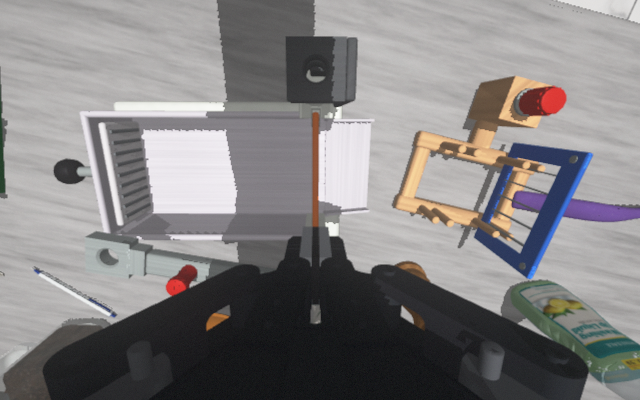

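Converted, -39.1 mm is -0.782, -24.6 mm is -0.492, -8 degrees / 360 = -0.0222.

```bash
python3 nudge.py '0.6,-0.492,-0.782,0,0,0,0;0.6,-0.492,-0.782,0,0,0,0;0.6,-0.492,-0.782,0,0,0,0;0.6,0,0,0,0,0,-0.0222;0.6,0,0,0,0,0,-0.0222;0.6,0,0,0,0,0,-0.0222;0.6,0,0,0,0,0,-0.0222;0.6,0,0,0,0,0,-0.0222'; python3 nudge.py '0.6,0,0,0,0,0,-0.0222;0.6,0,0,0,0,0,-0.0222;0.6,0,0,0,0,0,-0.0222;0.6,0,0,0,0,0,-0.0222;0.6,0,0,0,0,0,-0.0203;0.6,0,0,0,0,0,0'
python3 - <<'E'
from h import *
s=arm.get_state(); im=arm.capture('wrist'); cv2.imwrite('pics/w6.png',im); np.save('w6.npy',s,allow_pickle=True); print(s['position'],s['eef_rot'],s['width'],s['joints'][5]);rel(s,[634.5,40,165],[180,0,-88])
k=cal('wrist',s); print(proj(k,[634.5,40,191]),proj(k,[630.5,159,161]))
hsv=cv2.cvtColor(im,cv2.COLOR_BGR2HSV); m=((hsv[...,0]<8)|(hsv[...,0]>172))&(hsv[...,1]>150)&(hsv[...,2]>80)
n,l,st,c=cv2.connectedComponentsWithStats(m.astype(np.uint8)); print([(st[i],c[i].round()) for i in range(1,n) if st[i][4]>40])
E
```

```text
t: 11.75
position: [633.5, 39.9, 256.1]
eef_rot: [179.9, -0.2, -126.9]
force: [-0.0, 0.3, -0.6]
width: 0.602
grip_force: 0.0
t: 12.35
position: [633.5, 40.0, 256.4]
eef_rot: [179.8, -0.1, -87.8]
force: [-0.3, -0.3, -1.1]
width: 0.601
grip_force: 0.0
[633.50853676  39.98889673 256.42087128] [ 1.79819759e+02 -5.83317493e-02 -8.77945400e+01] 0.6011828080693598 -88.56923798404222
d tool [-0.1 -1.3 91.4]
rotvec [ 0.2 -0.1  0.2]
(np.float64(313.6), np.float64(207.6)) (np.float64(313.4), np.float64(315.6))
[(array([302, 194,  17,  19, 165], dtype=int32), array([309., 201.]))]
```

Converted, 30 mm is 0.6, -2 mm is -0.04, 0.2 degrees / 360 = 0.0006.

```bash
python3 nudge.py '0.6,0,-0.04,0.6,0.0006,0,0;0.6,0,0,0.6,0,0,0;0.6,0,0,0.6,0,0,0;0.6,0,0,0,0,0,0;0,0,0,0,0,0,0;0,0,0,0,0,0,0;0,0,0,0,0,0,0;0,0,0,0,0,0,0'
```

```text
t: 13.2
position: [636.9, 40.1, 170.6]
eef_rot: [-179.6, -0.1, -87.9]
force: [-0.9, -0.4, 6.2]
width: 0.172
grip_force: 58.4
```

Converted, 16.7 mm is 0.334, -1.2 mm is -0.024, 8 degrees / 360 = 0.0222.

```bash
python3 nudge.py '0,-0.024,0.334,0,0,0,0.0222;0,-0.024,0.334,0,0,0,0.0222;0,-0.024,0.334,0,0,0,0.0222;0,-0.024,0.334,0,0,0,0.0222;0,-0.024,0.334,0,0,0,0.0222;0,-0.024,0.334,0,0,0,0.0222;0,-0.024,0.334,0,0,0,0.0222;0,0,0,0,0,0,0'
```

```text
t: 14.0
position: [534.0, 90.0, 170.6]
eef_rot: [-179.8, 0.2, -144.2]
force: [-5.4, -4.9, 10.7]
width: 0.172
grip_force: 59.9
```

Converted, 16 mm is 0.32, 12 mm is 0.24, 8 degrees / 360 = 0.0222.

```bash
python3 nudge.py '0,-0.024,0.32,0,0,0,0.0222;0,-0.024,0.32,0,0,0,0.0222;0,-0.016,0.24,0,0,0,0.0167;0,0,0.05,0,0,0,0;0,0,0.02,0,0,0,0;0,0,0,0,0,0,0'
```

```text
t: 14.6
position: [515.0, 132.5, 170.6]
eef_rot: [-179.9, 0.2, -165.9]
force: [-10.5, -2.1, 14.1]
width: 0.174
grip_force: 60.2
```

Converted, 1.5 mm is 0.03.

```bash
python3 nudge.py '0,0,0.03,0,0,0,0;0,0,0.03,0,0,0,0;0,0,0,0,0,0,0'
```

```text
t: 14.9
position: [514.8, 133.4, 170.6]
eef_rot: [-179.6, 0.2, -166.0]
force: [-6.2, -14.2, 14.0]
width: 0.172
grip_force: 60.3
```

Converted, -40 mm is -0.8, -30 mm is -0.6, 1.3 degrees / 360 = 0.0036.

```bash
python3 nudge.py '0.5,0,0,0,0,0,0;0.5,0,0,0,0,0,0;0.5,0,0,-0.6,0,0,0;0.6,0,0,-0.8,0,0,0;0.6,0,0,-0.8,0,0,0;0.6,0,0,0,0.0011,0.0006,0.0036;0.6,0,0,0,0,0,0'
cat > red.py <<'E'
from h import *
import sys
s=arm.get_state(); im=arm.capture('wrist'); cv2.imwrite('pics/'+sys.argv[1]+'.png',im); np.save(sys.argv[1]+'.npy',s,allow_pickle=True); print(s['position'],s['eef_rot'],s['width'])
hsv=cv2.cvtColor(im,cv2.COLOR_BGR2HSV); m=((hsv[...,0]<8)|(hsv[...,0]>172))&(hsv[...,1]>150)&(hsv[...,2]>60)
n,l,st,c=cv2.connectedComponentsWithStats(m.astype(np.uint8)); print([(st[i].tolist(),c[i].round(1)) for i in range(1,n) if st[i][4]>40])
E
python3 red.py w7; python3 - <<'E'
from h import *
s=np.load('w7.npy',allow_pickle=True).item();k=cal('wrist',s)
print([proj(k,p) for p in ([513.4,132.6,191],[513.4,132.6,161],[440,117,174.5],[406.5,347,107],[406.5,347,73])])
E
```

```text
t: 15.6
position: [515.1, 136.1, 278.8]
eef_rot: [-179.5, 0.1, -167.2]
force: [0.0, 1.2, -0.3]
width: 0.6
grip_force: 0.0
[515.11501455 136.08938815 278.76119016] [-1.79518908e+02  8.13831478e-02 -1.67216273e+02] 0.5996070568213179
[([515, 109, 30, 27, 505], array([531.7, 121.6])), ([304, 186, 18, 18, 155], array([310.4, 194.7]))]
[(np.float64(313.3), np.float64(195.7)), (np.float64(313.8), np.float64(187.1)), (np.float64(314.6), np.float64(101.8)), (np.float64(535.3), np.float64(122.7)), (np.float64(514.0), np.float64(122.0))]
```

The rows are not in the units I measure in: shifts go in shares of 50 mm and turns go in shares of 360 degrees. I convert before sending: 45.9 mm is 0.918, 11.8 mm is 0.236, -0.5 degrees / 360 = -0.0014.

```bash
python3 nudge.py '0.6,0.236,0.918,0,-0.0014,0,0;0.6,0.236,0.918,0,0,0,0;0.6,0.236,0.918,0,0,0,0;0.6,0.236,0.918,0,0,0,0;0.6,0.236,0.918,0,0,0,0;0.6,0,0,0.8,0,0,0;0.6,0,0,0.8,0,0,0;0.6,0,0,0,0,0,0'
python3 red.py w8; python3 - <<'E'
from h import *
s=np.load('w8.npy',allow_pickle=True).item();k=cal('wrist',s)
print([proj(k,p) for p in ([406.5,347,107],[406.5,347,73])])
E
```

```text
t: 16.45
position: [403.3, 344.8, 190.5]
eef_rot: [-179.7, -0.6, -167.1]
force: [-0.0, 0.1, -0.3]
width: 0.602
grip_force: 0.0
[403.33125314 344.83046747 190.53803577] [-179.71926321   -0.60660125 -167.11567563] 0.6020879393592893
[([302, 182, 33, 37, 886], array([318.5, 200.3]))]
[(np.float64(318.3), np.float64(205.3)), (np.float64(318.1), np.float64(194.8))]
```

```bash
python3 - <<'E'
from h import *
rel(arm.get_state(),[405,346.7,77],[180,0,192.8])
E
```

```text
d tool [ -1.5   1.6 117.5]
rotvec [-0.2 -0.4  0. ]
```

Converted, 30 mm is 0.6, 25 mm is 0.5, -0.4 degrees / 360 = -0.0011.

```bash
python3 nudge.py '0.6,-0.03,0.032,0.6,-0.0006,-0.0011,0;0.6,0,0,0.6,0,0,0;0.6,0,0,0.5,0,0,0;0.6,0,0,0,0,0,0;0.6,0,0,0,0,0,0'; python3 - <<'E'
from h import *
rel(arm.get_state(),[405,346.7,77],[180,0,192.8])
E
```

```text
t: 17.0
position: [408.3, 348.8, 114.9]
eef_rot: [179.7, 0.5, -167.2]
force: [-0.1, 0.5, 0.9]
width: 0.602
grip_force: 0.0
d tool [ 4.  -1.5 37.8]
rotvec [ 0.3  0.5 -0. ]
```

```bash
for i in 1 2 3; do python3 nudge.py '0.6,0,0,0,0,0,0' | sed -n 2,3p; done; python3 red.py w9; python3 - <<'E'
from h import *
s=np.load('w9.npy',allow_pickle=True).item();k=cal('wrist',s)
print([proj(k,p) for p in ([406.5,347,107],[406.5,347,73])]); print(arm.get_state()['position'],s['dq'])
E
```

```text
position: [408.6, 349.2, 115.4]
eef_rot: [179.7, 0.5, -167.2]
position: [408.4, 349.1, 114.7]
eef_rot: [179.7, 0.5, -167.2]
position: [408.0, 348.9, 113.9]
eef_rot: [179.7, 0.5, -167.2]
[407.98267237 348.92116652 113.86331412] [ 179.74503271    0.45876992 -167.20154668] 0.6000746898505311
[([290, 196, 49, 57, 2040], array([314. , 225.3]))]
[(np.float64(313.6), np.float64(235.5)), (np.float64(313.7), np.float64(214.9))]
[407.86230735 348.81576089 113.53314109] [ 0.02117674  0.18853038 -0.61834041 -0.12624603  0.07311894  0.03926961]
```

Converted, 18 mm is 0.36, 4.5 mm is 0.09, 0.4 degrees / 360 = 0.0011.

```bash
python3 nudge.py '0.6,0.09,-0.02,0.36,0.0006,0.0011,0;0.6,0,0,0.36,0,0,0;0.6,0,0,0,0,0,0;0.6,0,0,0,0,0,0;0.6,0,0,0,0,0,0'; python3 nudge.py '0,0,0,0,0,0,0;0,0,0,0,0,0,0;0,0,0,0,0,0,0;0,0,0,0,0,0,0;0,0,0,0,0,0,0'
```

```text
t: 17.85
position: [403.9, 347.1, 77.8]
eef_rot: [180.0, 0.0, -167.2]
force: [-0.1, 0.6, -0.1]
width: 0.604
grip_force: 0.0
t: 18.35
position: [403.8, 347.0, 77.6]
eef_rot: [179.9, 0.1, -167.2]
force: [0.1, 0.2, 6.3]
width: 0.279
grip_force: 58.7
```

```bash
python3 nudge.py '0,0,0,-0.4,0,0,0;0,0,0,-0.9,0,0,0;0,0,0,-0.9,0,0,0;0,0,0,-0.9,0,0,0;0,0,0,-0.7,0,0,0;0,0.062,-0.928,0,0,0,0;0,0.062,-0.928,0,0,0,0;0,0.062,-0.928,0,0,0,0';python3 nudge.py '0,0.062,-0.928,0,0,0,0;0,0.062,-0.928,0,0,0,0;0,0,0,0,0,0,0;0,0,0,0,0,0,0;0,0,0,0,0,0,0;0,0,0,0,0,0,0;0,0,0,0,0,0,0'
python3 - <<'E'
from h import *
import sys
s=arm.get_state(); im=arm.capture('wrist'); np.save('w10.npy',s,allow_pickle=True); print(s['position'],s['eef_rot'],s['width'])
cv2.imwrite('pics/w10.png',cv2.resize(cv2.convertScaleAbs(im[110:290,220:410],alpha=2),None,fx=3.3,fy=3.3,interpolation=cv2.INTER_CUBIC))
E
```

```text
t: 19.15
position: [425.3, 207.7, 266.6]
eef_rot: [180.0, -0.0, -167.1]
force: [0.5, 0.2, -1.2]
width: 0.284
grip_force: 60.0
t: 19.85
position: [439.7, 118.0, 266.5]
eef_rot: [180.0, -0.0, -167.1]
force: [-0.3, 0.2, -1.6]
width: 0.281
grip_force: 60.1
[439.67655855 118.04198146 266.45010405] [ 1.79987335e+02 -4.16594841e-02 -1.67088255e+02] 0.28096375096890047
```

View pics/w10.png

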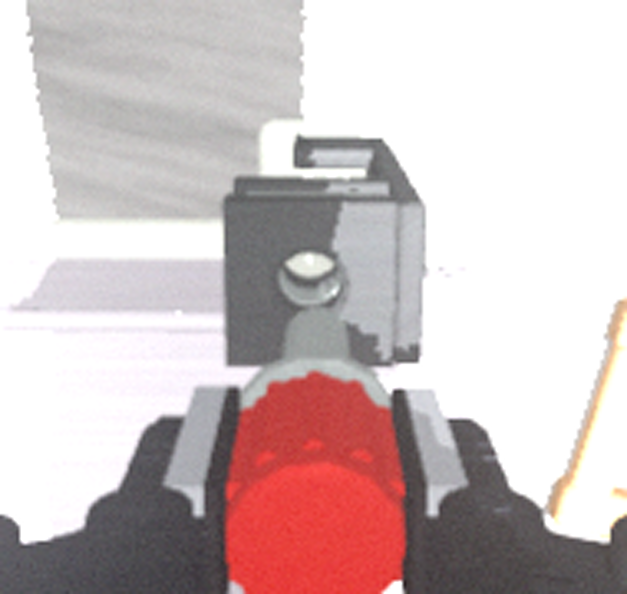

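```bash
python3 - <<'E'
from h import *
s=np.load('w10.npy',allow_pickle=True).item();k=cal('wrist',s)
R=Ro.from_euler('xyz',s['eef_rot'],degrees=True);p=s['position']
f=lambda u,v,z:R.inv().apply(atz(k,220+u/3.3,110+v/3.3,z)-p).round(1)
print('hole',f(311,278,174.5),'head top',f(316,545,p[2]+29.4))
for x in (-2,0,2): print(x,[((np.array(proj(k,p+R.apply([x,0,z])))-[220,110])*3.3).round() for z in (71.6,59.6,9.6,-29.4)])
E
```

```text
hole [ 2.7 -1.5 92. ] head top [ -1.1  -0.4 -29.4]
-2 [array([317., 320.]), array([317., 336.]), array([318., 429.]), array([319., 551.])]
0 [array([317., 312.]), array([317., 327.]), array([318., 418.]), array([319., 537.])]
2 [array([317., 304.]), array([317., 319.]), array([318., 407.]), array([319., 524.])]
```

Converted, 10 mm is 0.2, 4.2 mm is 0.084.

```bash
python3 nudge.py '0,0.084,-0.024,0,0,0,0;0,0,0,0,0,0,0;0,0,0,0.2,0,0,0;0,0,0,0.2,0,0,0;0,0,0,0.1,0,0,0;0,0,0,0.1,0,0,0;0,0,0,0,0,0,0'
```

```text
t: 20.6
position: [435.8, 114.8, 235.7]
eef_rot: [180.0, -0.1, -167.2]
force: [0.2, -0.3, -0.6]
width: 0.284
grip_force: 60.1
```

Converted, 4 mm is 0.08.

```bash
python3 nudge.py '0,0,0,0.08,0,0,0;0,0,0,0.08,0,0,0;0,0,0,0,0,0,0'
```

```text
t: 20.9
position: [436.0, 114.9, 228.1]
eef_rot: [180.0, -0.0, -167.2]
force: [0.6, 0.3, -2.1]
width: 0.285
grip_force: 60.1
```

Converted, 5 mm is 0.1.

```bash
python3 nudge.py '0,0,0,0.1,0,0,0;0,0,0,0.1,0,0,0;0,0,0,0.1,0,0,0;0,0,0,0,0,0,0'; python3 nudge.py '0,0,0,0.1,0,0,0;0,0,0,0.1,0,0,0;0,0,0,0.1,0,0,0;0,0,0,0,0,0,0'
```

```text
t: 21.3
position: [435.9, 114.9, 212.8]
eef_rot: [180.0, -0.1, -167.2]
force: [0.7, 0.7, -1.6]
width: 0.285
grip_force: 60.1
t: 21.7
position: [435.9, 115.0, 197.8]
eef_rot: [180.0, -0.1, -167.2]
force: [1.8, 1.3, -2.4]
width: 0.279
grip_force: 60.1
```

Converted, 5 mm is 0.1, 3 mm is 0.06.

```bash
python3 nudge.py '0,0,0,0.1,0,0,0;0,0,0,0.1,0,0,0;0,0,0,0.06,0,0,0;0,0,0,0.02,0,0,0;0,0,0,0,0,0,0'; python3 nudge.py '0,0,0,0.02,0,0,0;0,0,0,0.02,0,0,0;0,0,0,0,0,0,0'
```

```text
t: 22.2
position: [436.0, 115.0, 184.4]
eef_rot: [180.0, -0.0, -167.2]
force: [1.7, 1.2, -1.9]
width: 0.285
grip_force: 60.1
t: 22.5
position: [436.1, 115.0, 184.0]
eef_rot: [180.0, 0.1, -167.2]
force: [-1.5, 1.1, 9.8]
width: 0.286
grip_force: 61.3
```

Converted, -50 mm is -1, -46.5 mm is -0.93.

```bash
python3 nudge.py '0.6,0,0,0,0,0,0;0.6,0,0,0,0,0,0;0.6,0,0,0,0,0,0;0.6,0,0,-1,0,0,0;0.6,0,0,-1,0,0,0;0.6,0,0,-1,0,0,0;0.6,0.066,-0.93,0,0,0,0;0.6,0.066,-0.93,0,0,0,0'; python3 nudge.py '1,0.066,-0.93,0,0,0,0;1,0.066,-0.93,0,0,0,0;1,0.066,-0.93,0,0,0,0;1,0.066,-0.93,0,0,0,0;1,0.066,-0.93,0,0,0,0;1,0.066,-0.93,0,0,0,0;1,0.066,-0.93,0,0,0,0;1,0,0,0,0,0,0';  python3 nudge.py '1,0,0,0,0,0,0;1,0,0,0,0,0,0;1,0,0,0,0,0,0'
python3 - <<'E'
from h import *
s=arm.get_state(); im=arm.capture('wrist'); np.save('w11.npy',s,allow_pickle=True); print(s['position'],s['eef_rot'],s['joints'])
b=arm.capture('top'); cv2.imwrite('pics/top2.png',b)
cv=np.zeros((580,800,3),np.uint8); cv[:400,:640]=im; cv[400:580]=cv2.resize(b[150:285,80:400+280],(800,180)) if 0 else 0
x=cv2.resize(b[160:280,165:385],(330,180)); cv[400:580,:330]=x; y=cv2.resize(b[160:260,400:500],(180,180)); cv[400:580,340:520]=y
sc=arm.capture('scene'); cv[400:580,530:800]=cv2.resize(sc[160:300,230:440],(270,180)); cv2.imwrite('pics/m2.png',cv)
E
```

```text
t: 23.3
position: [450.9, 22.6, 334.0]
eef_rot: [-180.0, 0.1, -167.0]
force: [1.5, -0.4, 0.1]
width: 0.601
grip_force: 0.0
t: 24.1
position: [499.8, -304.6, 329.4]
eef_rot: [179.9, -0.2, -167.4]
force: [-0.4, -0.7, 0.2]
width: 0.999
grip_force: 0.0
t: 24.4
position: [499.8, -298.7, 333.2]
eef_rot: [-180.0, 0.0, -167.1]
force: [-0.1, 0.2, -0.0]
width: 1.0
grip_force: 0.0
[ 499.79948313 -298.70525122  333.2009098 ] [-1.79977022e+02  1.21547507e-02 -1.67127295e+02] [-3.08606438e+01  1.37318619e+01  3.17030320e+01  1.07946503e+02
 -8.20051834e-03 -4.37333483e+01]
```

View pics/m2.png

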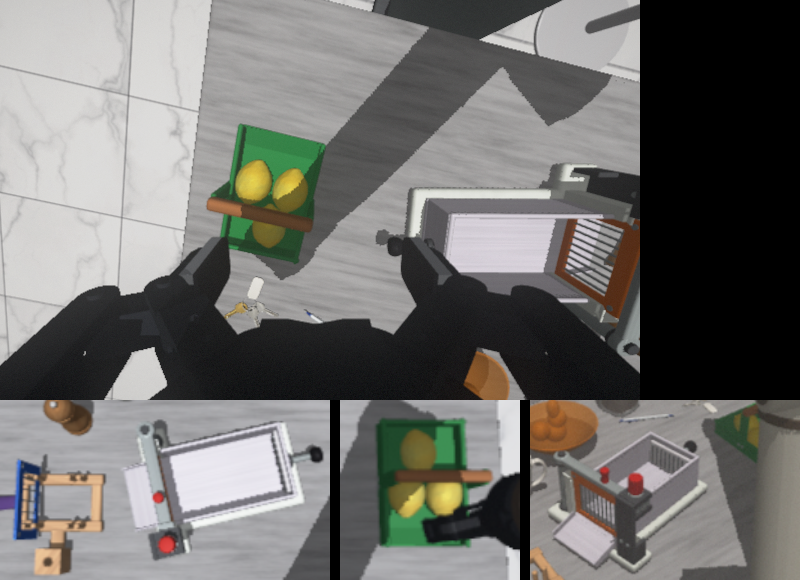

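Pin seated, bar shut, and the worktop has no loose lemons. I'll zoom on the tray to find its open end.

```bash
python3 - <<'E'
import cv2,numpy as np
a=cv2.imread('pics/m2.png')[115:270,195:335];b=cv2.imread('pics/scene0.png')[145:220,365:445]
cv=np.zeros((560,790,3),np.uint8)
x=cv2.resize(a,None,fx=3.6,fy=3.6,interpolation=cv2.INTER_CUBIC);cv[:x.shape[0],:x.shape[1]]=x[:560]
y=cv2.resize(b,None,fx=3.5,fy=3.5,interpolation=cv2.INTER_CUBIC);cv[:y.shape[0],508:508+y.shape[1]]=y
cv2.imwrite('pics/m3.png',cv)
E
```

```text
(no output)
```

View pics/m3.png

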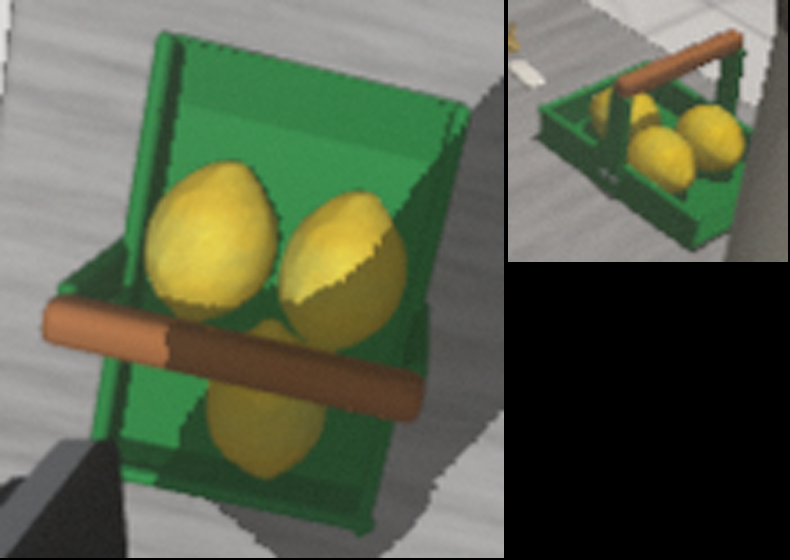

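```bash
python3 - <<'E'
from h import *
s=np.load('w11.npy',allow_pickle=True).item();k=cal('wrist',s);T=cal('top')
f=lambda u,v,z:atz(k,195+u/3.6,115+v/3.6,z).round(1)
print('bar',f(55,318,122),f(415,395,122)); print('rim',f(165,38,35),f(468,108,11),f(100,445,35),f(372,525,35))
b=cv2.imread('pics/top0.png')
hsv=cv2.cvtColor(b,cv2.COLOR_BGR2HSV); m=((hsv[...,0]>3)&(hsv[...,0]<15)&(hsv[...,1]>110)).astype(np.uint8); m[:, :428]=0; m[:190]=0;m[215:]=0
ys,xs=np.nonzero(m); print(xs.min(),xs.max(),cv2.minAreaRect(np.c_[xs,ys].astype(np.float32)))
(c,wh,an)=cv2.minAreaRect(np.c_[xs,ys].astype(np.float32)); print(atz(T,*c,118))
# triangulate bar ends
for a,t in (((55,318),(xs.min(),np.median(ys[xs==xs.min()]))),((415,395),(xs.max(),np.median(ys[xs==xs.max()])))): print(a,t)
print(tri((k,195+55/3.6,115+318/3.6),(T,xs.max(),np.median(ys[xs==xs.max()]))),tri((k,195+415/3.6,115+395/3.6),(T,xs.min(),np.median(ys[xs==xs.min()]))))
E
```

```text
bar [ 570.8 -422.   122. ] [ 570.9 -290.1  122. ]
rim [ 473.1 -419.8   35. ] [ 475.2 -289.3   11. ] [ 660.6 -420.6   35. ] [ 672.6 -289.8   35. ]
431 483 ((457.0, 202.0), (6.0, 52.0), 90.0)
[ 572.59337029 -354.77828479  118.        ]
(55, 318) (np.int64(431), np.float64(202.0))
(415, 395) (np.int64(483), np.float64(202.0))
(array([ 571.7, -422.8,  119.9]), [0.1, 0.1]) (array([ 574.8, -288.8,  109.8]), [0.8, 0.8])
```

Converted, -35.7 mm is -0.714, -28.2 mm is -0.564, -8.5 degrees / 360 = -0.0236.

```bash
python3 nudge.py '0.8,-0.564,-0.714,0,0,0,0;0.8,-0.564,-0.714,0,0,0,0;0.8,0,0,0.4,0,0,-0.0236;0.8,0,0,0.4,0,0,-0.0236;0.8,0,0,0.4,0,0,-0.0236;0.8,0,0,0.4,0,0,-0.0236;0.8,0,0,0.4,0,0,-0.0236;0.8,0,0,0.4,0,0,-0.0236';  python3 nudge.py '0.8,0,0,0,0,0,-0.0236;0.8,0,0,0,0,0,-0.0236;0.8,0,0,0,0,0,-0.0236;0.8,0,0,0,0,0,0;0.8,0,0,0,0,0,0;0.8,0,0,0,0,0,0'
python3 - <<'E'
from h import *
s=arm.get_state(); im=arm.capture('wrist'); cv2.imwrite('pics/w12.png',im); np.save('w12.npy',s,allow_pickle=True); rel(s,[571,-356,95],[180,0,-90]); k=cal('wrist',s)
print([proj(k,p) for p in ([571,-290,122],[571,-356,122])])
hsv=cv2.cvtColor(im,cv2.COLOR_BGR2HSV); m=((hsv[...,0]>3)&(hsv[...,0]<14)&(hsv[...,1]>120)&(hsv[...,2]>60)).astype(np.uint8); m[:,:250]=0;m[:,380:]=0
n,l,st,c=cv2.connectedComponentsWithStats(m); print([(st[i].tolist(),c[i].round(1)) for i in range(1,n) if st[i][4]>100])
E
```

```text
t: 25.35
position: [565.2, -351.7, 212.7]
eef_rot: [-180.0, -0.0, -115.8]
force: [-0.1, 0.7, 0.3]
width: 0.802
grip_force: 0.0
t: 25.95
position: [565.2, -352.2, 213.3]
eef_rot: [180.0, -0.0, -90.9]
force: [0.1, -0.3, 0.7]
width: 0.8
grip_force: 0.0
d tool [  3.7  -5.9 118.3]
rotvec [ 0.  -0.  -0.9]
[(np.float64(309.8), np.float64(264.6)), (np.float64(308.2), np.float64(193.9))]
[([292, 105, 22, 68, 1283], array([302.8, 137.6])), ([295, 196, 19, 69, 949], array([304.4, 232.6]))]
```

Converted, 30 mm is 0.6, 20 mm is 0.4, -0.9 degrees / 360 = -0.0025.

```bash
python3 nudge.py '0.8,0.08,-0.168,0.4,0,0,-0.0025;0.8,0,0,0.6,0,0,0;0.8,0,0,0.6,0,0,0;0.8,0,0,0.4,0,0,0;0.8,0,0,0.36,0,0,0;0.8,0,0,0,0,0,0;0.8,0,0,0,0,0,0'; python3 nudge.py '0,0,0,0,0,0,0;0,0,0,0,0,0,0;0,0,0,0,0,0,0;0,0,0,0,0,0,0;0,0,0,0,0,0,0'
```

```text
t: 26.7
position: [573.4, -356.5, 95.6]
eef_rot: [180.0, 0.0, -89.9]
force: [0.4, -0.7, 0.7]
width: 0.8
grip_force: 0.0
t: 27.2
position: [573.8, -356.7, 96.0]
eef_rot: [-180.0, -0.0, -89.8]
force: [0.6, 0.4, 4.7]
width: 0.197
grip_force: 58.9
```

Converted, -30 mm is -0.6, -25 mm is -0.5, -2 degrees / 360 = -0.0056.

```bash
python3 nudge.py '0,0,0,-0.1,0,0,0;0,0,0,-0.3,0,0,0;0,0,0,-0.5,0,0,0;0,0,0,-0.6,-0.0028,0,0;0,0,0,-0.6,-0.0056,0,0;0,0,0,-0.6,-0.0056,0,0;0,0,0,-0.4,-0.0056,0,0;0,0,0,-0.16,-0.0028,0,0'; python3 nudge.py '0,0,0,0,0,0,0;0,-0.2,0,0,0,0,0;0,-0.4,0,0,0,0,0;0,-0.5,0,0,0,0,0;0,-0.6,0,0,0,0,0;0,-0.6,0,0,0,0,0;0,-0.6,0,0,0,0,0;0,-0.6,0,0,0,0,0'; python3 nudge.py '0,-0.6,0,0,0,0,0;0,-0.6,0,0,0,0,0;0,-0.5,0,0,0,0,0;0,-0.4,0,0,0,0,0;0,-0.3,0,0,0,0,0;0,-0.16,0,0,0,0,0;0,0,0,0,0,0,0;0,0,0,0,0,0,0'
```

```text
t: 28.0
position: [578.6, -356.3, 260.6]
eef_rot: [172.0, -0.1, -89.8]
force: [-0.2, -0.4, -5.9]
width: 0.197
grip_force: 59.1
t: 28.8
position: [576.6, -179.5, 257.5]
eef_rot: [172.0, 0.0, -89.8]
force: [0.6, 0.2, -5.3]
width: 0.201
grip_force: 59.1
t: 29.6
position: [577.1, -54.0, 257.9]
eef_rot: [172.0, -0.0, -89.8]
force: [0.1, -0.0, -4.9]
width: 0.197
grip_force: 59.1
```

Converted, 5.94 degrees / 360 = 0.0165.

```bash
python3 nudge.py '0,0,0,0,0,-0.0011,0.0083;0,0,0,0,0,-0.0019,0.0139;0,0,0,0,0,-0.0023,0.0165;0,0,0,0,0,-0.0023,0.0165;0,0,0,0,0,-0.0023,0.0165;0,0,0,0,0,-0.0023,0.0165;0,0,0,0,0,-0.0023,0.0165;0,0,0,0,0,-0.0023,0.0165'; python3 nudge.py '0,0,0,0,0,-0.0023,0.0165;0,0,0,0,0,-0.0023,0.0165;0,0,0,0,0,-0.0023,0.0165;0,0,0,0,0,-0.0023,0.0165;0,0,0,0,0,-0.0019,0.0139;0,0,0,0,0,-0.0017,0.0119;0,0,0,0,0,0,0;0,0,0,0,0,0,0'; python3 - <<'E'
from h import *
s=arm.get_state(); im=arm.capture('wrist'); cv2.imwrite('pics/w13.png',im); print(s['force'],s['joints']); rel(s,[576,-51.4,256],[172,0,192.8])
hsv=cv2.cvtColor(im,cv2.COLOR_BGR2HSV); m=((hsv[...,0]>18)&(hsv[...,0]<33)&(hsv[...,1]>130)).astype(np.uint8)
n,l,st,c=cv2.connectedComponentsWithStats(m); print([(st[i].tolist(),c[i].round(1)) for i in range(1,n) if st[i][4]>100])
b=arm.capture('top');cv2.imwrite('pics/top3.png',b);hsv=cv2.cvtColor(b,cv2.COLOR_BGR2HSV); m=((hsv[...,0]>20)&(hsv[...,0]<33)&(hsv[...,1]>150)).astype(np.uint8)
n,l,st,c=cv2.connectedComponentsWithStats(m); print([(st[i].tolist(),c[i].round(1)) for i in range(1,n) if st[i][4]>20])
E
```

```text
t: 30.4
position: [577.3, -54.7, 257.7]
eef_rot: [172.0, -0.1, -134.2]
force: [-0.3, 0.2, -6.3]
width: 0.197
grip_force: 59.2
t: 31.2
position: [577.1, -54.3, 257.9]
eef_rot: [172.1, -0.1, -167.2]
force: [-0.4, 0.3, -6.0]
width: 0.201
grip_force: 59.1
[-0.44379381  0.28349747 -5.98124594] [ -8.97201558  12.92451427  21.69896922 101.81833491   7.33811232
 -21.98784755]
d tool [0.4 2.7 2.3]
rotvec [-0.1 -0.1  0. ]
[([335, 133, 60, 132, 4728], array([361.3, 190.1])), ([203, 179, 93, 75, 5100], array([249.5, 215.9])), ([614, 276, 26, 11, 156], array([625.4, 280.5]))]
[([319, 181, 9, 16, 81], array([323.5, 190.1])), ([343, 203, 7, 11, 46], array([345.6, 208.4])), ([324, 206, 10, 15, 90], array([329.1, 213.9]))]
```

Converted, 4 degrees / 360 = 0.0111.

```bash
python3 nudge.py '0,0,0,0,0.0111,0,0;0,0,0,0,0.0111,0,0;0,0,0,0,0.0111,0,0;0,0,0,0,0.0111,0,0;0,0,0,0,0.0111,0,0;0,0,0,0,0.0111,0,0;0,0,0,0,0.0083,0,0;0,0,0,0,0.0083,0,0'; python3 nudge.py '0,0,0,0,0.0083,0,0;0,0,0,0,0.0083,0,0;0,0,0,0,0.0083,0,0;0,0,0,0,0.0083,0,0;0,0,0,0,0.0083,0,0;0,0,0,0,0.0083,0,0;0,0,0,0,0.0083,0,0;0,0,0,0,0.0083,0,0'; python3 nudge.py '0,0,0,0,0.0083,0,0;0,0,0,0,0.0056,0,0;0,0,0,0,0,0,0;0,0,0,0,0,0,0;0,0,0,0,0,0,0;0,0,0,0,0,0,0;0,0,0,0,0,0,0;0,0,0,0,0,0,0'; cat > lem.py <<'E'
from h import *
b=arm.capture('top');cv2.imwrite('pics/top4.png',b);hsv=cv2.cvtColor(b,cv2.COLOR_BGR2HSV); m=((hsv[...,0]>20)&(hsv[...,0]<33)&(hsv[...,1]>140)).astype(np.uint8)
n,l,st,c=cv2.connectedComponentsWithStats(m)
k=cal('top')
for i in range(1,n):
    if st[i][4]>20:
        p=atz(k,*c[i],55)-[559.4,21.7,30]; a=np.radians(12.8); q=[p[0]*np.cos(a)+p[1]*np.sin(a),-p[0]*np.sin(a)+p[1]*np.cos(a)]
        print(st[i].tolist(),c[i].round(1),'slicer xy',np.round(q))
print(arm.get_state()['force'])
E
python3 lem.py
```

```text
t: 32.1
position: [577.1, -53.0, 257.9]
eef_rot: [-157.9, -0.1, -167.1]
force: [0.3, -1.0, -5.3]
width: 0.2
grip_force: 59.2
t: 32.9
position: [577.3, -53.1, 258.1]
eef_rot: [-133.9, -0.1, -167.2]
force: [-0.2, -2.6, -1.5]
width: 0.198
grip_force: 61.9
t: 33.7
position: [577.2, -53.6, 258.2]
eef_rot: [-129.0, -0.1, -167.3]
force: [-0.7, 0.4, -2.0]
width: 0.2
grip_force: 61.9
[303, 209, 23, 16, 169] [315.8 216.8] slicer xy [-18.   3.]
[-0.30471765 -0.05131039 -2.63363268]
```

Converted, -8 degrees / 360 = -0.0222.

```bash
python3 nudge.py '0,0,0,0,-0.0194,0,0;0,0,0,0,-0.0194,0,0;0,0,0,0,-0.0194,0,0;0,0,0,0,-0.0194,0,0;0,0,0,0,-0.0194,0,0;0,0,0,0,-0.0222,0,0;0,0,0,0,-0.0222,0,0;0,0,0,0,0,0,0'; python3 nudge.py '0,0,-0.8,0,0,0,-0.0222;0,0,-0.8,0,0,0,-0.0222;0,0,-0.8,0,0,0,-0.0222;0,0,-0.8,0,0,0,-0.0222;0,0,-0.6,0,0,0,0;0,0,0,0,0,0,0;0,0,0,0,0,0,0'; python3 lem.py;python3 - <<'E'
from h import *
rel(arm.get_state(),[573.8,-356.7,256],[180,0,-90])
E
```

```text
t: 34.55
position: [577.6, -56.0, 257.8]
eef_rot: [179.9, -0.1, -167.5]
force: [0.7, -0.4, -3.3]
width: 0.197
grip_force: 61.8
t: 35.25
position: [664.7, -218.3, 256.7]
eef_rot: [180.0, -0.2, -135.3]
force: [0.4, -0.6, -1.6]
width: 0.193
grip_force: 61.9
[303, 188, 24, 38, 433] [314.1 206.9] slicer xy [10.  1.]
[274, 200, 20, 20, 264] [284.  209.4] slicer xy [23. 85.]
[-0.4795935   0.44782775 -2.88867023]
d tool [162.3 -34.9   2.3]
rotvec [  0.1  -0.2 -45.2]
```

Converted, 40 mm is 0.8, -8.7 mm is -0.174, -8 degrees / 360 = -0.0222.

```bash
python3 nudge.py '0,0.8,-0.174,0,0,0,0;0,0.8,-0.174,0,0,0,0;0,0.8,-0.174,0,0,0,0;0,0.8,-0.174,0,0,0,0;0,0,0,0.6,0,0,-0.0222;0,0,0,0.6,0,0,-0.0222;0,0,0,0.4,0,0,-0.0222;0,0,0,0.4,0,0,-0.0222'; python3 nudge.py '0,0,0,0.2,0,0,-0.0222;0,0,0,0,0,0,-0.0144;0,0,0,0,0,0,0;0,0,0,0,0,0,0'; python3 - <<'E'
from h import *
rel(arm.get_state(),[573.8,-356.7,96],[180,0,-90])
E
```

```text
t: 36.1
position: [574.7, -354.5, 158.6]
eef_rot: [180.0, -0.2, -102.9]
force: [0.1, 0.7, -2.4]
width: 0.2
grip_force: 62.0
t: 36.5
position: [575.4, -355.0, 149.6]
eef_rot: [-180.0, -0.1, -90.2]
force: [-0.7, -0.4, -1.9]
width: 0.197
grip_force: 62.0
d tool [ 1.6  1.6 53.6]
rotvec [-0.  -0.1 -0.2]
```

Converted, 15 mm is 0.3, 12 mm is 0.24.

```bash
python3 nudge.py '0,0,0,0.3,0,0,0;0,0,0,0.3,0,0,0;0,0,0,0.24,0,0,0;0,0,0,0.12,0,0,0;0,0,0,0.06,0,0,0;0,0,0,0.03,0,0,0;0,0,0,0.02,0,0,0;0,0,0,0,0,0,0'
```

```text
t: 37.3
position: [575.4, -356.0, 96.1]
eef_rot: [-180.0, -0.1, -90.1]
force: [-3.4, 1.6, 3.7]
width: 0.197
grip_force: 62.7
```

Converted, -50 mm is -1, -30 mm is -0.6.

```bash
python3 nudge.py '0.7,0,0,0,0,0,0;0.7,0,0,0,0,0,0;0.7,0,0,0,0,0,0;0.7,0,0,-0.6,0,0,0;0.7,0,0,-1,0,0,0;0.7,0,0,-1,0,0,0;0.7,0,0,-1,0,0,0;0.7,0,0,0,0,0,0'; python3 lem.py; python3 - <<'E'
import cv2,numpy as np
from cell import arm
b=cv2.imread('pics/top4.png');s=arm.capture('scene')
cv=np.vstack([cv2.resize(b[140:290,160:500],(800,353)),cv2.resize(s[160:260,230:550],(800,247))]);cv2.imwrite('pics/fin.png',cv)
E
```

```text
t: 38.1
position: [576.8, -356.5, 284.1]
eef_rot: [-179.4, -0.4, -90.0]
force: [0.4, -0.4, 0.5]
width: 0.701
grip_force: 0.0
[303, 189, 24, 37, 391] [314.2 206.5] slicer xy [12.  1.]
[274, 200, 20, 20, 249] [284.  209.4] slicer xy [23. 85.]
[-0.50255497  0.29411393 -0.95507547]
```

View pics/fin.png

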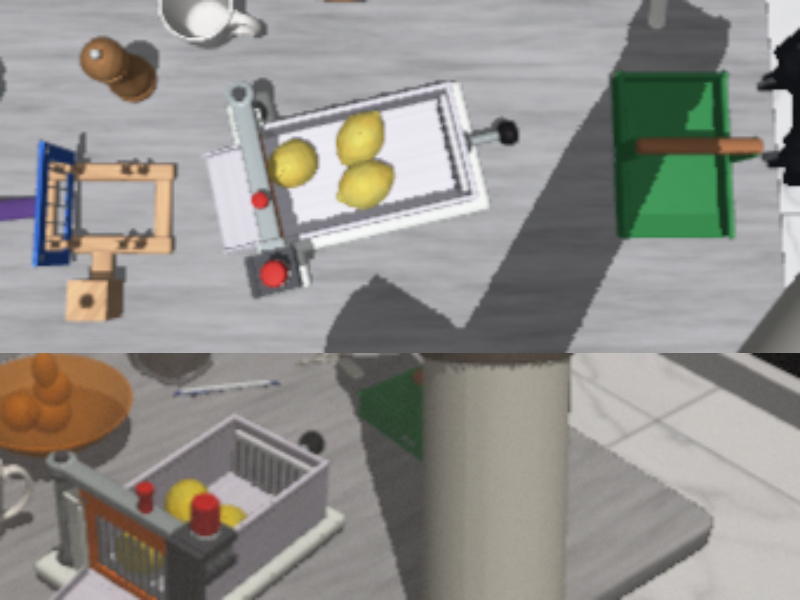

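All three lemons lie in the trough, the pin, bar and plate are seated, the tray is flat and empty, and the worktop has no loose lemons.

```bash
python3 -c "
from cell import arm
print(arm.hand_in())"
```

```text
the job is handed in; nothing more can be done
None
```

The lemon slicer is set up and I handed the job in at about 38 s of the 200 s: the orange plate, keeper bar and pin are seated, all three lemons are in the trough and the empty tray is flat on the worktop, per the last camera pictures (no verdict was shown).

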